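# Click the stock counter on to its pointer

## Robot

A 6-joint arm with a two-finger parallel gripper is mounted at the origin on the work surface. World frame = base frame: x ahead of the robot, y to its left, z up, the work surface at z = 0. Lengths are in m, angles in degrees, forces in N, time in s.
With the tool pointing down it reaches from about 0.35 to 0.875 m from the base axis. Payload 4.2 kg.
Tool frame: the origin (TCP) lies on the centre line of the jaws, within the pads' length; the fingertips stand tip_reach ahead of it and the grasp point (between the pads) is the TCP (tip_reach is the distance from the TCP to the fingertips, in m); z points along the fingers, y is the line along which they close (so a half turn about z gives the same grasp; the last joint's range is limited). The gripper opens to 87 mm and grips with 3 to 60 N. Pads are 19 mm wide; open, the fingers measure 117 mm over their backs; the gripper's body (75 mm by 190 mm) begins 51 mm behind the grasp point.
Start: joints at [-56.345, 22.042, 0.453, 0, -68.411, -14.817], TCP at [0.202, -0.591, 0.242] pointing down, gripper open.
Joint ranges: [-179.83, 179.83], [-69.29, 118.12], [-61.27, 80.66], [-181.25, 117.63], [-171.15, -9.14], [-177.46, 177.46]. Speed limits (degrees/s): [159.86, 159.86, 180, 180, 180, 180].

## Interface

Orientations are given as a 3x3 rotation matrix whose columns are the frame's x, y, z axes.
In Python, from station import sense, capture, finish_job, tip_reach gives the robot as it stands.
- The arm moves only by the tool arm_command, never from a script. Its argument "deltas" is a list of rows, each a list of 7 numbers: the turn, a rotation vector about the tool's x, y, z in rad, then the shift along the tool's x, y, z in cm, then the closure, from -1 (fully open) to 1 (shut), so that 0 is half open. In form: [[rx, ry, rz, dx, dy, dz, hand], ...]. A call has 1 to 8 rows; each row is the pose to reach, as a shift and turn from the pose commanded when the call began, along the tool's axes at that moment; what a row does not reach only later rows make up. A row lasts 1/12 s, in which the tool goes at most 41.7 mm and 7.16 degrees, less where a joint would pass 70% of its speed; a pose out of reach is approached as far as the arm can. A call with a gripper value outside its range is refused whole. The fingers move at their own pace and stop on an object; the grip force is fixed at half the most. Time passes only in rows, so rows that repeat a pose let the fingers close. It gives the time, the measured TCP pose, the force, the opening and the grip force at its end, in the units of the state.
- sense(): the state, without advancing time (a new reading comes with each control period).
- capture(name): name is "scene" or "top" or "wrist"; returns a dict with "pixels" (400x640x3 uint8, blue, green, red), "fovy" (degrees; the focal length in pixels is half the picture's height over the tangent of half this angle, whatever the lens; pixels are square), "cx", "cy" (the principal point, pixels), "rvec" (rotation vector, rad) and "tvec" (3), from world to camera coordinates, as OpenCV has them. Camera axes: x right, y down, z forward; pixel columns grow to the right and rows downward; lengths in m; the calibration is good to about 2 mm. A picture is of the moment at which its call begins. There is no depth.
- finish_job(): hands the job in; it is judged then, once.
The state is a dict: "time_s": time; "joints": joint angles; "joint_velocities": joint speeds; "effort": joint torques, N m; "tcp_pos": TCP position; "ee_rot": TCP orientation; "wrist_force": force on the tool from outside, world axes, zero at the start; "moment": the same for the moment, N m; "gripper_width": opening from 0.0 (shut) to 1.0 (fully open); "gripper_force": force on a finger pad.
Only numpy, scipy, OpenCV 4.12 (cv2) and the standard library are available. Lean on these libraries where they do the work, as an engineer would, in place of code of your own. Each camera call takes 0.05 s, during which the arm holds its last target. There are 200 camera calls.

## Task

On the stock counter with the blue base, gently flick the lugged wheel on clockwise (seen from above) with a fingertip, by exactly as many clicks as bring its white lug to rest at the red pointer, and never let it click past. Do not turn the yellow counter's wheel, do not lift either counter or shove it out of its place, leave the bolts, wrench, bin and boxes where they stand, and finish clear of everything.

Things in the scene. Friction and masses are not known exactly. Their poses are not given: they have to be found in the camera images.
- blue_counter: The counter to work: lugged wheel on a loose blue base plate, 158 (x) by 156 (y) by 10 mm, about 2.6 kg. Origin: centre of its underside, on the table; x runs from the front (red pointer) to the back wall, z up. A roof, top 71 mm high, covers the rear (+x) lugs; posts at x 22, y +-73 mm. The front edge, 60 degrees either side of -x, is bare and reached from above.
- blue_wheel (a joint): Wheel angle, rad, growing clockwise seen from above (front edge moves to the counter's +y). 0: white lug at the pointer. Sprung notches at multiples of 0.785 (one click); starts near -1.57, -2.36 or -3.14. Some 3 to 5 N sideways on a lug takes it over the crest midway between notches; past it the wheel snaps on into the next notch, short of it it falls back.
- blue_axis (a point): On the blue counter's upright wheel axis, 47 mm above the table, half-way up the lugs. The grey disc has radius 46 mm, top 55 mm above the table; 8 straight radial lugs stand out from it, 45 degrees apart. In every notch one lug stands exactly at the front (-x).
- blue_white_lug (a point): Outer end of the one white lug (the other 7 are black; a white stripe on the disc leads to it), half-way up. All lugs end 62 mm from the axis, are 8 mm wide and stand from 34 to 60 mm above the table; the gaps between them are about 28 mm wide at the disc, 40 mm at the tips.
- blue_pointer (a point): Inner top end of the fixed red pointer, 66 mm in front (-x) of the blue wheel's axis; it runs out to 78 mm and is 26 mm high, 13 mm wide. Elsewhere in front of the disc there is only the 10 mm base plate.
- yellow_counter: The other counter, the same in all but colour: yellow-painted base. It is not to be worked. Origin and axes as for the blue one.
- yellow_wheel (a joint): Angle of the yellow counter's wheel, same meaning. Starts at 0 and must stay there.
- bolt_a: Loose dark hex bolt standing on its head, 72 mm tall, head 30 mm, beside the blue counter. Origin: centre of its underside.
- bolt_b: Loose dark hex bolt, the same, beside the yellow counter.
- wrench: Loose steel wrench, 190 mm long, lying flat on the table towards its right (-y) side. Origin near its middle, underside.
- bin: Loose blue stock bin full of bolts, 150 x 110 x 70 mm, on the left (+y). Origin: centre of its underside.
- carton: Closed cardboard carton, 150 x 180 x 130 mm, at the back. Origin: centre of its underside.
- green_box: Green box, 70 x 120 x 50 mm, on the left. Origin: centre of its underside.
Not all that is in view belongs to the job. Leave any brown look-alike of the blue_counter alone.

How it is judged:
By the outcome, as a careful person would: the job done as asked, in the order asked, and still so for the second after the job is handed in, with the robot touching nothing.
It also fails if it takes over 51 s, if anything falls off the work surface, if the arm or the gripper's body presses on something with over 40 N, if the wrist force passes 120 N, or if a joint passes its speed limit or range.

## Working session

There is one attempt and no reset: what is moved stays moved. The work goes in short steps, Python scripts to look and compute and a tool call to move; the robot and the scene stay as the last step left them, time stands still between calls to the robot, and variables do not carry over. Pictures are saved under pics/ and viewed, at most 10 in all, crops included, and the job is handed in when it is done.

Besides the shell and the picture viewer there is one more tool, called after "Call:" as name([rows], argument=value, ...), one row to a line, values as JSON. arm_command: Moves the arm, as the interface text tells. Its arguments: {"type":"object","properties":{"deltas":{"type":"array"}},"required":["deltas"]}

```bash
mkdir -p pics
cat > h.py <<'E'
import numpy as np, cv2
from station import sense, capture, finish_job, tip_reach
def cam(c):
    f=200/np.tan(np.radians(c["fovy"])/2)
    K=np.array([[f,0,c["cx"]],[0,f,c["cy"]],[0,0,1.]])
    return K,np.array(c["rvec"],float).ravel(),np.array(c["tvec"],float).ravel()
def at_z(c,uv,z):
    K,r,t=cam(c);R=cv2.Rodrigues(r)[0]
    d=R.T@np.linalg.solve(K,[uv[0],uv[1],1.]);o=-R.T@t
    return o+d*(z-o[2])/d[2]
def proj(c,P):
    K,r,t=cam(c);return cv2.projectPoints(np.array(P,float).reshape(-1,1,3),r,t,K,None)[0].reshape(-1,2)
E
python3 - <<'E'
from h import *
import pickle
print(tip_reach() if callable(tip_reach) else tip_reach)
for n in("top","scene"):
    c=capture(n);pickle.dump(c,open(n+".pkl","wb"));cv2.imwrite(f"pics/{n}.png",c["pixels"])
s=sense();print(s["time_s"],s["tcp_pos"],s["ee_rot"],s["wrist_force"])
E
```

```text
0.019
0.1 [ 0.20166818 -0.59102568  0.24057402] [[-9.46476200e-01 -3.22772710e-01 -7.62123808e-04]
 [-3.22773583e-01  9.46474443e-01  1.82861086e-03]
 [ 1.31105025e-04  1.97673009e-03 -9.99998038e-01]] [-0.30680437  0.30294821  0.0209098 ]
```

View pics/top.png

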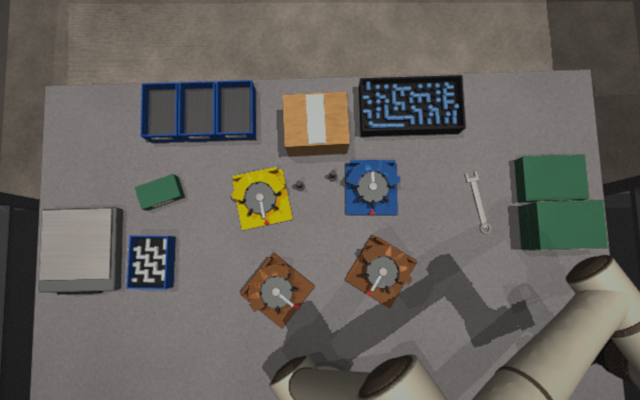

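View pics/scene.png

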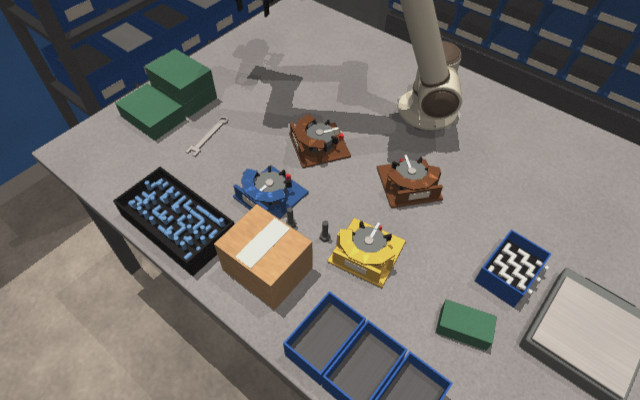

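The top view shows four counters: blue (372,187), yellow (261,198), and two brown look-alikes (276,292) and (383,271). The one with the blue base at (372,187) is the one to work. Its stripe seems to point to the rear, away from the red pointer at (372,211). I'll confirm that in an enlarged crop.

Run:
```python
from h import *
import pickle
c=pickle.load(open("top.pkl","rb"));p=c["pixels"]
s=pickle.load(open("scene.pkl","rb"))["pixels"]
a=cv2.resize(p[150:225,325:415],None,fx=6,fy=6,interpolation=cv2.INTER_CUBIC)
cv2.imwrite("pics/crop.png",a)
# blue mask corners
hsv=cv2.cvtColor(p,cv2.COLOR_BGR2HSV)
m=cv2.inRange(hsv,(105,120,50),(130,255,255));m[:, :338]=0;m[:,405:]=0;m[:150]=0;m[225:]=0
r=cv2.minAreaRect(cv2.findNonZero(m));print(r)
print([at_z(c,q,0.01).round(4).tolist() for q in cv2.boxPoints(r)])
red=cv2.inRange(p,(0,0,120),(70,70,255));red[:, :338]=0;red[:,405:]=0;red[:150]=0;red[225:]=0
q=cv2.findNonZero(red).reshape(-1,2).mean(0);print("ptr",q,at_z(c,q,0.026))
print("axis",at_z(c,(373,187),0.055))
```

```text
((372.0, 187.0), (54.0, 54.0), 90.0)
[[0.6973, -0.083, 0.01], [0.6929, -0.2454, 0.01], [0.5299, -0.2378, 0.01], [0.534, -0.0777, 0.01]]
ptr [371.45454545 212.        ] [ 0.53651124 -0.154647    0.026     ]
axis [ 0.6062339  -0.15868651  0.055     ]
```

View pics/crop.png

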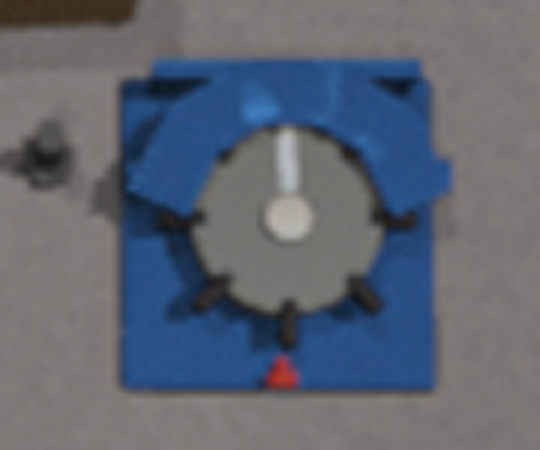

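The crop shows the white stripe (289,165 in the crop) pointing straight to the rear, opposite the red pointer (283,372). The wheel is therefore at -3.14 and needs 4 clicks. I'll push with closed fingers on the front lug towards +y, one click per stroke. First I approach at height.

Call:
arm_command([
  [0,0,-1.243,-44.6,26.1,4,1],
  [0,0,-1.243,-44.6,26.1,4,1],
  [0,0,-1.243,-44.6,26.1,4,1],
  [0,0,-1.243,-44.6,26.1,4,1],
  [0,0,-1.243,-44.6,26.1,4,1],
  [0,0,-1.243,-44.6,26.1,4,1],
  [0,0,-1.243,-44.6,26.1,4,1],
  [0,0,-1.243,-44.6,26.1,4,1],
])

```text
time_s: 0.77
tcp_pos: [0.4198, -0.3381, 0.2155]
ee_rot: [[-0.234, -0.972, -0.0], [-0.972, 0.234, 0.0], [-0.0, 0.0, -1.0]]
wrist_force: [1.1, 0.1, -1.0]
gripper_width: 0.481
gripper_force: 0.0
```

Run:
```python
from h import *
s=sense();p=np.array(s["tcp_pos"]);R=np.array(s["ee_rot"]);print(s["time_s"],p,R.round(4))
T=np.array([[0,-1,0],[-1,0,0],[0,0,-1.]]).T
print(cv2.Rodrigues(R.T@T)[0].ravel(), R.T@(np.array([.54,-.2,.2])-p)*100)
```

```text
0.7667 [ 0.41981157 -0.33808766  0.21546771] [[-2.337e-01 -9.723e-01 -4.000e-04]
 [-9.723e-01  2.337e-01  3.000e-04]
 [-2.000e-04  5.000e-04 -1.000e+00]]
[ 0.00045232  0.00027797 -0.23587459] [-16.23478727  -8.45977038   1.54631263]
```

Call:
arm_command([
  [0,0,-0.236,-16.2,-8.5,1.5,1],
  [0,0,-0.236,-16.2,-8.5,1.5,1],
  [0,0,-0.236,-16.2,-8.5,1.5,1],
  [0,0,-0.236,-16.2,-8.5,1.5,1],
  [0,0,-0.236,-16.2,-8.5,1.5,1],
  [0,0,-0.236,-16.2,-8.5,1.5,1],
  [0,0,-0.236,-16.2,-8.5,1.5,1],
  [0,0,-0.236,-16.2,-8.5,1.5,1],
])

```text
time_s: 1.43
tcp_pos: [0.5397, -0.2036, 0.2006]
ee_rot: [[-0.007, -1.0, -0.001], [-1.0, 0.007, 0.0], [-0.0, 0.001, -1.0]]
wrist_force: [-0.0, 0.5, 0.3]
gripper_width: 0.009
gripper_force: 0.0
```

Run:
```python
from h import *
import pickle
for n in ("wrist","top"):
    c=capture(n);pickle.dump(c,open(n+"2.pkl","wb"));cv2.imwrite(f"pics/{n}2.png",c["pixels"])
s=sense();p=np.array(s["tcp_pos"]);R=np.array(s["ee_rot"]);print(s["time_s"],p,R.round(4),s["gripper_width"])
```

```text
1.5333 [ 0.53949937 -0.20419576  0.20091347] [[-7.9e-03 -1.0e+00 -3.0e-04]
 [-1.0e+00  7.9e-03  0.0e+00]
 [-0.0e+00  3.0e-04 -1.0e+00]] 0.0039543468411677675
```

View pics/wrist2.png

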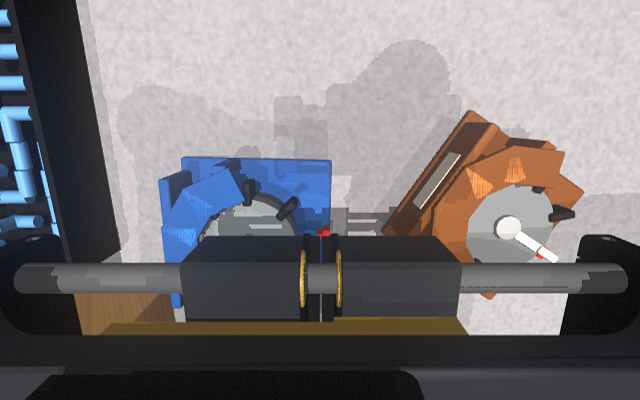

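The wrist view shows the base's right (-y) edge, from back corner (183,157) to front corner (330,160), and the pointer at (323,232). The fingers hide the rest.

Run:
```python
from h import *
import pickle
c=pickle.load(open("wrist2.pkl","rb"))
a=at_z(c,(331,160),.01);b=at_z(c,(182,157),.01);d=a-b
print(a,b,np.linalg.norm(d),np.degrees(np.arctan2(-d[1],-d[0])),"ptr",at_z(c,(323,232),.026))
print("lug tips",at_z(c,(297,201),.06),at_z(c,(248,181),.06))
yaw=np.arctan2(-d[1],-d[0])
ct=(a+b)/2+.078*np.array([-np.sin(yaw),np.cos(yaw),0]);print("centre",ct)
t=pickle.load(open("top.pkl","rb"))
# top: compare predicted model points
```

```text
[ 0.52786933 -0.2321363   0.01      ] [ 0.68150636 -0.23625158  0.01      ] 0.15369213108103275 -1.5343402505632615 ptr [ 0.53661742 -0.15907137  0.026     ]
lug tips [ 0.56039327 -0.20144414  0.06      ] [ 0.60371458 -0.22020197  0.06      ]
centre [ 0.60677638 -0.15622191  0.01      ]
```

Call:
arm_command([
  [0,0,0,-2.4,2.5,2,1],
  [0,0,0,-2.4,2.5,4,1],
  [0,0,0,-2.4,2.5,6.5,1],
  [0,0,0,-2.4,2.5,9,1],
  [0,0,0,-2.4,2.5,11,1],
  [0,0,0,-2.4,2.5,13,1],
  [0,0,0,-2.4,2.5,14.2,1],
  [0,0,0,-2.4,2.5,14.2,1],
])

```text
time_s: 2.2
tcp_pos: [0.5129, -0.1799, 0.0564]
ee_rot: [[-0.009, -1.0, -0.006], [-1.0, 0.009, 0.001], [-0.001, 0.006, -1.0]]
wrist_force: [-0.6, 0.5, -0.4]
gripper_width: 0.006
gripper_force: 0.0
```

```bash
cat > look.py <<'E'
import sys
from h import *
n=sys.argv[1]
c=capture("wrist");w=c["pixels"];t=capture("top")["pixels"];s2=capture("scene")["pixels"]
z=lambda a:cv2.resize(a,(380,285),interpolation=cv2.INTER_CUBIC)
cv2.imwrite(f"pics/{n}.png",np.vstack([np.hstack([z(t[150:225,325:425]),z(s2[150:225,220:320])]),z(w)[:, :] if 0 else np.hstack([z(w),z(w[150:400,80:413])])]))
s=sense();print(s["time_s"],s["tcp_pos"],np.round(s["ee_rot"],3).tolist(),s["wrist_force"])
E
python3 look.py l1
```

```text
2.35 [ 0.51597386 -0.17975024  0.05980252] [[-0.007, -1.0, 0.002], [-1.0, 0.007, -0.0], [0.0, -0.002, -1.0]] [ 0.48440305 -0.19535369  0.36860585]
```

View pics/l1.png

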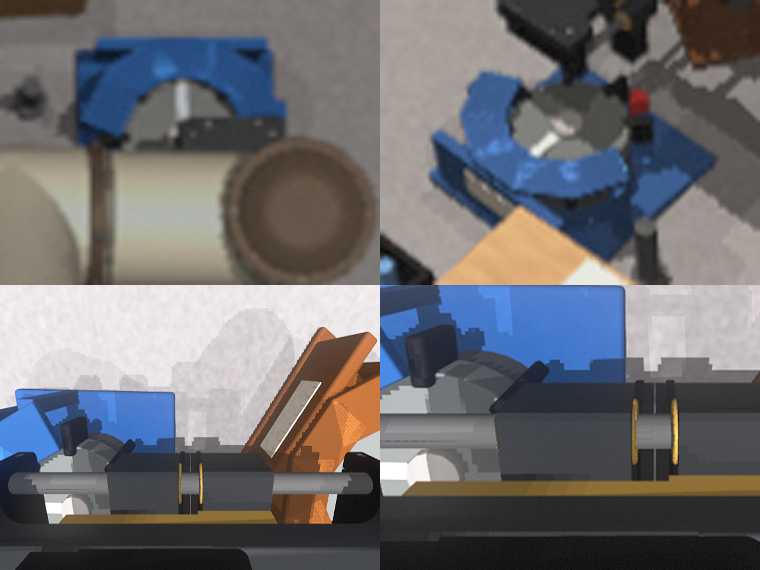

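The top view shows the wheel unchanged. In the wrist view the finger blocks appear wide, so I'll check the finger thickness by projecting points.

Run:
```python
from h import *
c=capture("wrist");s=sense();p=np.array(s["tcp_pos"]);R=np.array(s["ee_rot"])
for z in(.019,0,-.03,-.05):
  for x in (-.0095,.0095):
    print(z,x,proj(c,[p+R@[x,y,z] for y in(-.0435,-.015,0,.015,.0435)]).round().tolist())
c=capture("scene");i=c["pixels"]
q=proj(c,[p+R@[x,y,z] for z in(.019,-.02) for x in(-.0095,.0095) for y in(-.015,.015)])
print(q.round())
x0,y0=q.mean(0).astype(int)-30
k=cv2.resize(i[y0:y0+60,x0:x0+60],None,fx=9,fy=9,interpolation=cv2.INTER_CUBIC)
for u in q: cv2.circle(k,tuple(int(v) for v in (u-[x0,y0])*9+4),4,(0,255,0),-1)
cv2.imwrite("pics/f.png",k)
```

```text
0.019 -0.0095 [[240.0, 269.0], [292.0, 269.0], [319.0, 269.0], [347.0, 269.0], [399.0, 269.0]]
0.019 0.0095 [[238.0, 237.0], [291.0, 237.0], [319.0, 237.0], [347.0, 237.0], [401.0, 237.0]]
0 -0.0095 [[231.0, 287.0], [289.0, 287.0], [319.0, 287.0], [350.0, 287.0], [408.0, 287.0]]
0 0.0095 [[228.0, 251.0], [288.0, 251.0], [319.0, 251.0], [351.0, 251.0], [410.0, 251.0]]
-0.03 -0.0095 [[211.0, 325.0], [282.0, 325.0], [319.0, 325.0], [356.0, 325.0], [427.0, 325.0]]
-0.03 0.0095 [[206.0, 282.0], [280.0, 282.0], [319.0, 282.0], [358.0, 282.0], [432.0, 282.0]]
-0.05 -0.0095 [[191.0, 361.0], [275.0, 361.0], [319.0, 361.0], [363.0, 361.0], [446.0, 361.0]]
-0.05 0.0095 [[185.0, 312.0], [273.0, 312.0], [319.0, 312.0], [365.0, 312.0], [452.0, 312.0]]
[[284. 168.]
 [290. 162.]
 [279. 165.]
 [286. 159.]
 [283. 159.]
 [290. 153.]
 [278. 155.]
 [285. 150.]]
```

View pics/f.png

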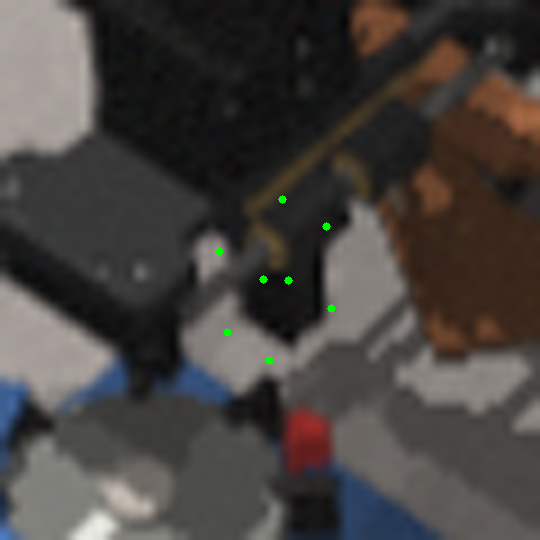

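Call:
arm_command([
  [0,0,0,0,-1.2,0,1],
  [0,0,0,0,-2.3,0,1],
  [0,0,0,-0.5,-2.3,0,1],
  [0,0,0,-1.0,-2.3,0,1],
  [0,0,0,-1.4,-2.3,0,1],
  [0,0,0,-1.8,-2.3,0,1],
  [0,0,0,-2.2,-2.3,0,1],
  [0,0,0,-2.2,-2.3,0,1],
])

```text
time_s: 3.12
tcp_pos: [0.5377, -0.1562, 0.0588]
ee_rot: [[-0.006, -1.0, -0.002], [-1.0, 0.006, 0.001], [-0.001, 0.002, -1.0]]
wrist_force: [-0.3, 0.1, -0.2]
gripper_width: 0.005
gripper_force: 0.2
```

```bash
python3 look.py l2
```

```text
3.2667 [ 0.53771559 -0.15666258  0.05853701] [[-0.006, -1.0, -0.002], [-1.0, 0.006, 0.001], [-0.001, 0.002, -1.0]] [-0.66753324  1.12162533  0.7343544 ]
```

View pics/l2.png

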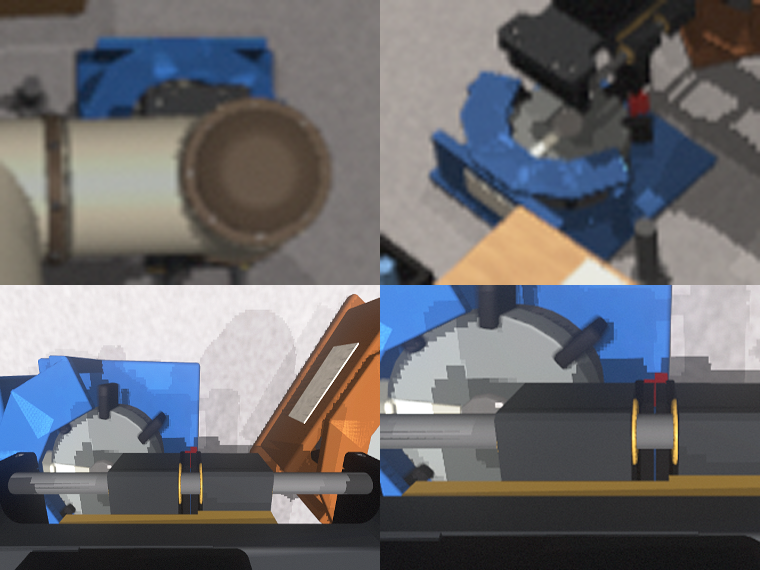

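The wheel has not moved: its lugs are still in notch and the stripe still points rearward. The closed fingertip is only about 16 mm thick, not 30, so it barely reaches the lugs. I'll recompute the axis from the visible lug tips, at full-frame (275,182) and (175,154).

Run:
```python
from h import *
c=capture("wrist")
print(at_z(c,(275,182),.06),at_z(c,(175,154),.06),at_z(c,(320,232),.026), at_z(c,(175,243+0),.06))
s=sense();p=np.array(s["tcp_pos"]);print(p)
for ax in [(.605,-.158),(.609,-.158)]:
  P=[[ax[0]+.062*np.cos(a),ax[1]+.062*np.sin(a),.06] for a in np.radians([-91.5,-136.5,-181.5])]
  print(ax,proj(c,P+[[ax[0],ax[1],.06]]).round(1).tolist())
```

```text
[ 0.55743402 -0.19979433  0.06      ] [ 0.60042628 -0.21246108  0.06      ] [ 0.53754783 -0.16367793  0.026     ] [ 0.60551448 -0.17103529  0.06      ]
[ 0.53773933 -0.15675965  0.05848192]
(0.605, -0.158) [[166.0, 136.4], [269.1, 180.1], [308.8, 270.7], [179.4, 268.4]]
(0.609, -0.158) [[156.6, 136.5], [260.1, 180.1], [300.5, 270.7], [171.1, 268.5]]
```

Call:
arm_command([
  [0,0,0,0,1.2,0,1],
  [0,0,0,0,2.4,0,1],
  [0,0,0,1.5,2.4,0,1],
  [0,0,0,2.7,2.4,0,1],
  [0,0,0,2.7,1.0,0,1],
  [0,0,0,2.7,0.0,0,1],
  [0,0,0,2.7,-0.4,0,1],
  [0,0,0,2.7,-0.8,0,1],
])

```text
time_s: 3.98
tcp_pos: [0.5472, -0.1842, 0.0586]
ee_rot: [[-0.006, -1.0, -0.0], [-1.0, 0.006, 0.0], [-0.0, 0.0, -1.0]]
wrist_force: [-0.4, -0.1, -0.7]
gripper_width: 0.007
gripper_force: 0.0
```

Run:
```python
from h import *
c=capture("wrist");cv2.imwrite("pics/w3.png",c["pixels"])
s=sense();print(s["time_s"],s["tcp_pos"],s["wrist_force"])
P=[]
ax=(.605,-.158)
P=[[ax[0]+.062*np.cos(a),ax[1]+.062*np.sin(a),.06] for a in np.radians([-91.5,-136.5,-181.5])]
print(proj(c,P+[[.5279,-.2321,.01]]).round(1).tolist())
```

```text
4.0333 [ 0.54777637 -0.1841196   0.05859624] [0.63388787 0.50025369 0.93532432]
[[195.2, 198.5], [292.3, 238.0], [328.6, 320.5], [352.1, 157.5]]
```

View pics/w3.png

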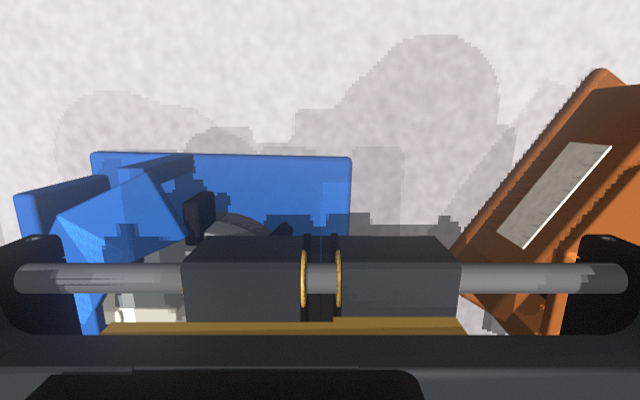

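The base corner at (351,156) is where the model puts it, so the counter has not moved, and the wheel fell back into its notch. The fingertip is in the gap without touching anything. Now I push.

Call:
arm_command([
  [0,0,0,-0.6,0,0,1],
  [0,0,0,-1.2,0,0,1],
  [0,0,0,-1.8,0,0,1],
  [0,0,0,-2.2,0,0,1],
  [0,0,0,-2.6,0,0,1],
  [0,0,0,-3.0,0,0,1],
  [0,0,0,-3.3,0,0,1],
  [0,0,0,-3.3,0,0,1],
])

```text
time_s: 4.7
tcp_pos: [0.5468, -0.1503, 0.059]
ee_rot: [[-0.005, -1.0, 0.0], [-1.0, 0.005, 0.0], [-0.0, -0.0, -1.0]]
wrist_force: [-0.3, -0.2, 0.3]
gripper_width: 0.004
gripper_force: 0.0
```

Run:
```python
from h import *
c=capture("wrist");cv2.imwrite("pics/w4.png",c["pixels"])
s=sense();print(s["time_s"],s["tcp_pos"],s["wrist_force"])
ax=(.605,-.158)
for d in(0,10,15,20,22,45):
  print(d,proj(c,[[ax[0]+r*np.cos(a),ax[1]+r*np.sin(a),.06] for a in np.radians([-91.5-d,-136.5-d]) for r in (.046,.062)]).round().tolist())
print(proj(c,[[.5279,-.2321,.01]]))
```

```text
4.75 [ 0.54669011 -0.15050411  0.05892833] [-0.01423981 -0.52957789 -0.17762032]
0 [[189.0, 158.0], [186.0, 121.0], [264.0, 190.0], [289.0, 165.0]]
10 [[208.0, 160.0], [211.0, 124.0], [276.0, 203.0], [305.0, 184.0]]
15 [[217.0, 163.0], [224.0, 127.0], [281.0, 211.0], [311.0, 194.0]]
20 [[225.0, 166.0], [236.0, 131.0], [285.0, 218.0], [316.0, 205.0]]
22 [[229.0, 167.0], [241.0, 133.0], [286.0, 221.0], [318.0, 209.0]]
45 [[264.0, 190.0], [289.0, 165.0], [294.0, 257.0], [328.0, 258.0]]
[[352.41664372  97.2439157 ]]
```

View pics/w4.png

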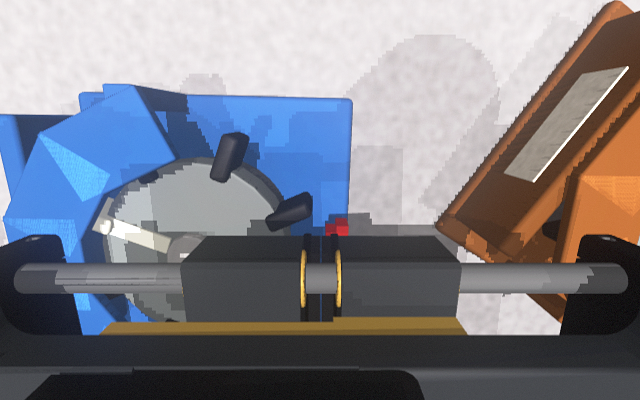

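The lug tips at (242,136) and (310,200) match a rotation of about 20°, just short of the crest, and the stripe is tilting as it should. I'll finish the stroke slowly to +13 mm, then back out. From here I check the angle numerically from the stripe and the lugs.

Call:
arm_command([
  [0,0,0,-0.3,0,0,1],
  [0,0,0,-0.6,0,0,1],
  [0,0,0,-0.9,0,0,1],
  [0,0,0,-1.3,0,0,1],
  [0,0,0,-1.3,0,0,1],
  [0,0,0,-1.3,1.5,0,1],
  [0,0,0,-1.3,3.0,0,1],
  [0,0,0,-1.3,3.0,0,1],
])

```text
time_s: 5.42
tcp_pos: [0.5137, -0.1378, 0.0584]
ee_rot: [[-0.007, -1.0, -0.004], [-1.0, 0.007, 0.001], [-0.001, 0.004, -1.0]]
wrist_force: [-0.7, 0.2, -0.0]
gripper_width: 0.007
gripper_force: 0.0
```

```bash
cat > ang.py <<'E'
from h import *
AX=(.605,-.158)
def ring(c,r,z,a):
    P=[[AX[0]+rr*np.cos(t),AX[1]+rr*np.sin(t),z] for t in a for rr in r]
    q=proj(c,P).astype(np.float32)
    v=cv2.remap(c["pixels"],q[:,0].reshape(len(a),-1),q[:,1].reshape(len(a),-1),cv2.INTER_LINEAR)
    return v.astype(float)
s=sense();print(s["time_s"],np.round(s["tcp_pos"],4),np.round(s["wrist_force"],1))
# d: angle from front direction, clockwise positive (towards +y)
D=np.arange(-180,180,5);a=np.radians(178.5-D)
for n in("wrist","scene","top"):
    c=capture(n);cv2.imwrite(f"pics/a_{n}_{s['time_s']:.2f}.png",c["pixels"])
    v=ring(c,np.arange(.02,.042,.003),.055,a).mean(1);b=v.min(1)
    i=np.argsort(-b)[:5];print(n,"white at",[(int(D[k]),int(b[k])) for k in i])
    if n=="wrist":
        v=ring(c,np.arange(.05,.061,.002),.06,a).max(2).mean(1)
        print("dark",[(int(D[k]),int(v[k])) for k in range(len(D)) if -100<=D[k]<=100 and v[k]<70])
        print("corner pred",proj(c,[[.5279,-.2321,.01]]).round())
E
python3 ang.py
```

```text
5.4167 [ 0.5137 -0.1378  0.0584] [-0.7  0.2 -0. ]
wrist white at [(-140, 255), (-145, 254), (-150, 234), (-155, 217), (-160, 206)]
dark [(-5, 55), (0, 65), (5, 55), (10, 53), (15, 63)]
corner pred [[293.  74.]]
scene white at [(-140, 214), (-145, 202), (-135, 193), (-150, 162), (-130, 152)]
top white at [(-145, 118), (-140, 116), (55, 109), (50, 105), (60, 105)]
```

The stripe moved from -180° to about -140° (nominal -135°), so one click is done. Cycle 2 next.

Call:
arm_command([
  [0,0,0,2.3,0,0,1],
  [0,0,0,4.6,0,0,1],
  [0,0,0,4.6,-1.7,0,1],
  [0,0,0,4.6,-3.3,0,1],
  [0,0,0,4.6,-3.3,0,1],
  [0,0,0,4.0,-3.3,0,1],
  [0,0,0,3.4,-3.3,0,1],
  [0,0,0,2.8,-3.3,0,1],
])

```text
time_s: 6.23
tcp_pos: [0.5493, -0.1656, 0.0587]
ee_rot: [[-0.006, -1.0, -0.0], [-1.0, 0.006, -0.0], [0.0, 0.0, -1.0]]
wrist_force: [0.5, -3.4, -2.8]
gripper_width: 0.006
gripper_force: 1.9
```

Call:
arm_command([
  [0,0,0,-0.4,0,0,1],
  [0,0,0,-0.8,0,0,1],
  [0,0,0,-1.2,0,0,1],
  [0,0,0,-1.6,0,0,1],
  [0,0,0,-1.9,0,0,1],
  [0,0,0,-2.2,0,0,1],
  [0,0,0,-2.5,0,0,1],
  [0,0,0,-2.8,0,0,1],
])

```text
time_s: 6.9
tcp_pos: [0.5498, -0.1377, 0.0588]
ee_rot: [[-0.006, -1.0, -0.0], [-1.0, 0.006, 0.0], [-0.0, 0.0, -1.0]]
wrist_force: [-0.1, 0.5, -0.7]
gripper_width: 0.006
gripper_force: 0.0
```

Call:
arm_command([
  [0,0,0,0,0,0,1],
  [0,0,0,0,1.7,0,1],
  [0,0,0,0,3.3,0,1],
  [0,0,0,0,3.3,0,1],
])

```text
time_s: 7.23
tcp_pos: [0.5134, -0.1379, 0.0584]
ee_rot: [[-0.007, -1.0, -0.004], [-1.0, 0.007, 0.001], [-0.001, 0.004, -1.0]]
wrist_force: [-1.1, -0.6, 0.1]
gripper_width: 0.008
gripper_force: 0.0
```

```bash
python3 ang.py
```

```text
7.2333 [ 0.5134 -0.1379  0.0584] [-1.1 -0.6  0.1]
wrist white at [(-100, 255), (-95, 253), (-105, 226), (-110, 207), (-80, 203)]
dark [(-5, 53), (0, 67), (5, 56), (10, 53), (15, 63)]
corner pred [[292.  74.]]
scene white at [(-95, 212), (-90, 202), (-100, 178), (-85, 165), (-105, 145)]
top white at [(55, 108), (50, 105), (60, 104), (65, 94), (45, 93)]
```

The stripe is at about -95° (nominal -90°), so the second click is done. I'll repeat the stroke.

Call:
arm_command([
  [0,0,0,2.3,0,0,1],
  [0,0,0,4.6,0,0,1],
  [0,0,0,4.6,-1.7,0,1],
  [0,0,0,4.6,-3.1,0,1],
  [0,0,0,4.6,-3.1,0,1],
  [0,0,0,4.0,-3.1,0,1],
  [0,0,0,3.4,-3.1,0,1],
  [0,0,0,2.8,-3.1,0,1],
])

```text
time_s: 8.05
tcp_pos: [0.5471, -0.1657, 0.0586]
ee_rot: [[-0.006, -1.0, -0.001], [-1.0, 0.006, -0.0], [0.0, 0.001, -1.0]]
wrist_force: [0.8, -3.9, -1.3]
gripper_width: 0.006
gripper_force: 1.8
```

Call:
arm_command([
  [0,0,0,-0.4,0,0,1],
  [0,0,0,-0.8,0,0,1],
  [0,0,0,-1.2,0,0,1],
  [0,0,0,-1.6,0,0,1],
  [0,0,0,-1.9,0,0,1],
  [0,0,0,-2.2,0,0,1],
  [0,0,0,-2.5,0,0,1],
  [0,0,0,-2.8,0,0,1],
])

```text
time_s: 8.72
tcp_pos: [0.5478, -0.1377, 0.0588]
ee_rot: [[-0.006, -1.0, -0.0], [-1.0, 0.006, 0.0], [-0.0, 0.0, -1.0]]
wrist_force: [-0.2, 0.3, -0.2]
gripper_width: 0.005
gripper_force: 0.0
```

Call:
arm_command([
  [0,0,0,0,0,0,1],
  [0,0,0,0,1.7,0,1],
  [0,0,0,0,3.2,0,1],
  [0,0,0,0,3.2,0,1],
])

```text
time_s: 9.05
tcp_pos: [0.5126, -0.1379, 0.0584]
ee_rot: [[-0.007, -1.0, -0.004], [-1.0, 0.007, 0.001], [-0.001, 0.004, -1.0]]
wrist_force: [-1.1, 0.4, -0.1]
gripper_width: 0.006
gripper_force: 0.0
```

```bash
python3 ang.py
```

```text
9.05 [ 0.5126 -0.1379  0.0584] [-1.1  0.4 -0.1]
wrist white at [(-50, 253), (-45, 253), (-55, 225), (-40, 219), (-75, 202)]
dark [(-5, 58), (0, 68), (5, 57), (10, 54), (15, 64)]
corner pred [[291.  74.]]
scene white at [(-45, 196), (-50, 185), (-40, 167), (-55, 131), (-35, 131)]
top white at [(55, 104), (50, 101), (60, 99), (170, 95), (175, 95)]
```

The stripe is at about -47° (nominal -45°). One last click is left, and after it I withdraw outward and up.

Call:
arm_command([
  [0,0,0,2.3,0,0,1],
  [0,0,0,4.6,0,0,1],
  [0,0,0,4.6,-1.7,0,1],
  [0,0,0,4.6,-3.2,0,1],
  [0,0,0,4.6,-3.2,0,1],
  [0,0,0,4.0,-3.2,0,1],
  [0,0,0,3.4,-3.2,0,1],
  [0,0,0,2.8,-3.2,0,1],
])

```text
time_s: 9.87
tcp_pos: [0.547, -0.1657, 0.0586]
ee_rot: [[-0.006, -1.0, -0.001], [-1.0, 0.006, -0.0], [0.0, 0.001, -1.0]]
wrist_force: [-0.4, -3.3, -2.6]
gripper_width: 0.005
gripper_force: 1.8
```

Call:
arm_command([
  [0,0,0,-0.4,0,0,1],
  [0,0,0,-0.8,0,0,1],
  [0,0,0,-1.2,0,0,1],
  [0,0,0,-1.6,0,0,1],
  [0,0,0,-1.9,0,0,1],
  [0,0,0,-2.2,0,0,1],
  [0,0,0,-2.5,0,0,1],
  [0,0,0,-2.8,0,0,1],
])

```text
time_s: 10.53
tcp_pos: [0.5477, -0.1377, 0.0588]
ee_rot: [[-0.006, -1.0, -0.0], [-1.0, 0.006, 0.0], [-0.0, 0.0, -1.0]]
wrist_force: [-0.6, 0.1, 0.3]
gripper_width: 0.008
gripper_force: 0.0
```

Call:
arm_command([
  [0,0,0,0,0,0,1],
  [0,0,0,0,1.7,0,1],
  [0,0,0,0,3.2,0,1],
  [0,0,0,0,3.2,0,1],
])

```text
time_s: 10.87
tcp_pos: [0.5126, -0.1379, 0.0584]
ee_rot: [[-0.007, -1.0, -0.004], [-1.0, 0.007, 0.001], [-0.001, 0.004, -1.0]]
wrist_force: [-0.3, 0.7, -1.1]
gripper_width: 0.008
gripper_force: 0.0
```

```bash
python3 ang.py
```

```text
10.8667 [ 0.5126 -0.1379  0.0584] [-0.3  0.7 -1.1]
wrist white at [(0, 254), (-85, 196), (-75, 196), (-80, 196), (-70, 195)]
dark [(5, 67), (10, 64)]
corner pred [[291.  74.]]
scene white at [(0, 144), (5, 129), (-160, 124), (-80, 124), (-75, 124)]
top white at [(55, 103), (50, 101), (60, 99), (175, 95), (-180, 95)]
```

The stripe is at 0°. I'll lift straight up and swing clear to the right.

Call:
arm_command([
  [0,0,0,0,0.5,-4,1],
  [0,0,0,0,0.5,-8,1],
  [0,0,0,0,0.5,-12,1],
  [0,0,0,0,0.5,-16,1],
  [0,0,0,0,0.5,-19,1],
  [0,0,0,4,4,-19,1],
  [0,0,0,7,7,-19,1],
  [0,0,0,10,10,-19,1],
])

```text
time_s: 11.68
tcp_pos: [0.4247, -0.2289, 0.2498]
ee_rot: [[-0.004, -1.0, 0.003], [-1.0, 0.004, -0.0], [0.0, -0.003, -1.0]]
wrist_force: [0.1, -0.1, 0.2]
gripper_width: 0.001
gripper_force: 0.0
```

Call:
arm_command([
  [0,0,0,4,0,0,1],
  [0,0,0,8,0,0,1],
  [0,0,0,12,0,0,1],
  [0,0,0,16,0,0,1],
  [0,0,0,20,0,0,1],
  [0,0,0,20,0,0,1],
  [0,0,0,20,0,0,1],
])

```text
time_s: 12.27
tcp_pos: [0.4231, -0.4303, 0.2477]
ee_rot: [[-0.009, -1.0, -0.001], [-1.0, 0.009, 0.001], [-0.001, 0.001, -1.0]]
wrist_force: [0.2, 0.7, 0.5]
gripper_width: 0.003
gripper_force: 0.0
```

Run:
```python
from h import *
t=capture("top")["pixels"];s=capture("scene")["pixels"]
z=lambda a:cv2.resize(a,(400,300),interpolation=cv2.INTER_CUBIC)
cv2.imwrite("pics/end.png",np.vstack([np.hstack([z(t[150:225,325:425]),z(s[150:225,220:320])]),np.hstack([z(t[60:360,120:520]),z(s[60:360,120:520])])]))
import pickle
p=pickle.load(open("top.pkl","rb"))["pixels"]
for n,a in(("t0",p),("t1",t)):
    m=cv2.inRange(cv2.cvtColor(a,cv2.COLOR_BGR2HSV),(105,120,50),(130,255,255));m[:, :338]=0;m[:,405:]=0;m[:150]=0;m[225:]=0
    print(cv2.minAreaRect(cv2.findNonZero(m)))
```

```text
((372.0, 187.0), (54.0, 54.0), 90.0)
((372.0, 187.0), (54.0, 54.0), 90.0)
```

View pics/end.png

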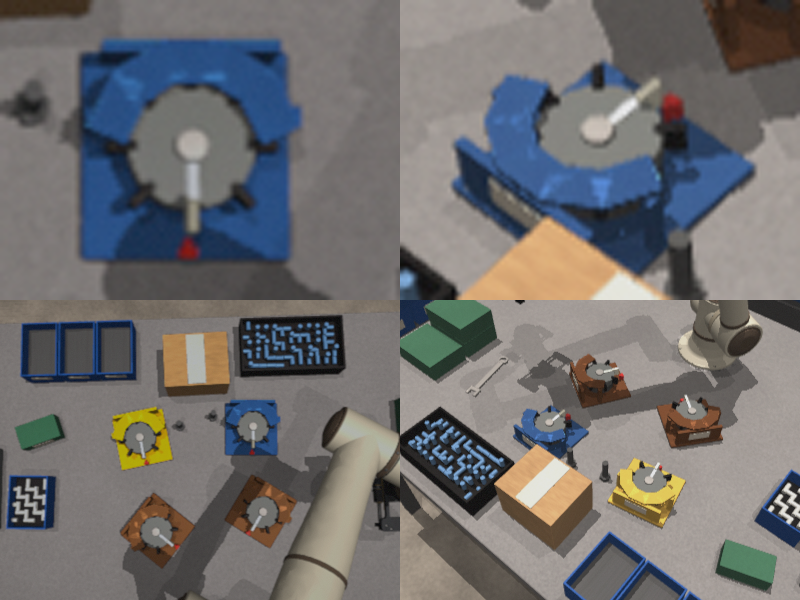

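The picture shows the white lug (193,215) at the red pointer (190,247). The blue base has not moved, everything else is in place and the arm is clear.

```bash
python3 -c "from station import finish_job;print(finish_job())"
```

```text
the job is handed in; nothing more can be done
None
```

The blue counter's wheel was flicked exactly 4 clicks clockwise, its white lug now rests at the red pointer, nothing else was seen to move, the arm stands clear, and the job is handed in after about 12 s of robot time.

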